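# Make up two gift kits

## Task

Make up the two gift kits from the row of loose stock that stands in front of the two trays, on the robot's side: the blue tray gets the black-and-white ball in its round ring and the blue carton standing upright in its rectangular pocket; the yellow tray gets the red-and-white ball in its large round ring, the white tub upright in its square pocket and the brown bottle-shaped opener upright in its small round well. Leave the red carton standing where it is, it belongs to no kit.

Things in the scene. Friction and masses are not known exactly. Their poses are not given: they have to be found in the camera images.
- blue_tray: Blue kit tray, fixed, 116 (x) x 206 (y) mm, rim 14 mm high. Origin: centre of its underside, z up; floor at z = 5 mm. Grey borders on the floor, tops at z = 14 mm: round ring for the ball (inner diameter 64, outer 72 mm) centred at tray x = 0, y = -57 mm; rectangular pocket for the carton (inner 85 mm in x, 97 mm in y) centred at x = 0, y = +40 mm.
- yellow_tray: Yellow kit tray, fixed, 116 (x) x 246 (y) mm, rim 14 mm high. Origin: centre of underside, z up; floor at z = 5 mm. Grey borders at tray x = 0: ring for the ball (inner diameter 64, outer 72, top z = 14 mm) at y = -77 mm; square pocket for the tub (inner 84 x 84, top z = 14 mm) at y = +12 mm; small round well for the opener (inner diameter 38, outer 46, top z = 19 mm) at y = +88 mm.
- blue_carton: Blue closed carton, 61 (x) x 73 (y) x 88 mm to the tip of its top label, body 82 mm high, about 0.1 kg, standing upright. Origin: centre of its underside, z up. Grip it across its 61 mm side (its x).
- red_carton: Red closed carton, 71 x 71 x 104 mm, standing upright among the stock; it belongs to no kit and stays where it is. Origin: centre of its underside, z up.
- dark_ball_center (a point): Black-and-white firm foam ball, 63 mm in diameter, 61 mm high, slightly flattened underneath so that it stands still, 0.03 kg. This point is its centre, 30.5 mm above its underside.
- red_ball_center (a point): Red-and-white firm foam ball, 63 mm in diameter, 61 mm high, slightly flattened underneath so that it stands still, 0.03 kg. This point is its centre, 30.5 mm above its underside.
- tub: White round paper tub with a fixed lid, 57 mm high, about 0.055 kg, standing upright; the lid (64 mm in diameter) reaches down to 40 mm above the underside, the wall below is 60 mm in diameter. Origin: centre of its underside, z up.
- opener: Bottle-shaped opener, dark brown with a red band and a black cap, 22 mm in diameter and 89 mm high, 0.045 kg, standing on its foot; straight in its lower half, thinner towards the cap. Origin: centre of its underside, z up.

How it is judged:
By the outcome, as a careful person would: the job done as asked, in the order asked, and still so for the second after the job is handed in, with the robot touching nothing.
It also fails if it takes over 136 s, if anything falls off the work surface, if the arm or the gripper's body presses on something with over 40 N, if the wrist force passes 120 N, or if a joint passes its speed limit or range.

## Robot

A 6-joint arm with a two-finger parallel gripper is mounted at the origin on a cart in front of the work surface, level with it; the furniture and walls round the work are solid. World frame = base frame: x ahead of the robot, y to its left, z up, the work surface at z = 0. Lengths are in mm, angles in rad, forces in N, time in s.
With the tool pointing down it reaches from about 275 to 825 mm from the base axis. Payload 5.2 kg.
Tool frame: the origin (TCP) lies on the centre line of the jaws, within the pads' length; the fingertips stand 17 mm ahead of it and the grasp point (between the pads) lies 2 mm behind it; z points along the fingers, y is the line along which they close (so a half turn about z gives the same grasp; the last joint's range is limited). The gripper opens to 93 mm and grips with 3 to 60 N. Pads are 15 mm wide; open, the fingers measure 128 mm over their backs; the gripper's body (75 mm by 188 mm) begins 65 mm behind the grasp point.
Start: joints at [-1.339, 0.259, 1.535, -0, 1.348, -0.203], TCP at [231.697, -498.82, 235.653] pointing down, gripper open.
Joint ranges: [-3.14, 3.14], [-0.91, 2.08], [0.19, 2.58], [-1.22, 4.36], [0.22, 2.71], [-3.12, 3.12]. Speed limits (rad/s): [2.57, 2.57, 3.14, 3.14, 3.14, 3.14].

## Interface

Orientations are given as a rotation vector (axis times angle).
In Python, from plant import state, capture, close_job gives the robot as it stands. The module is installed in compiled form; this text tells all that it offers.
- The arm moves only by the tool move_arm, never from a script. Its argument "deltas" is a list of rows, each a list of 6 numbers: the shift along the world's x, y, z in m, then the turn, a rotation vector about the world's x, y, z in degrees. A call has 1 to 8 rows; each row shifts and turns the commanded pose from where the row before left it; what a row does not reach is not made up. A row lasts 1/12 s, in which the tool goes at most 41.7 mm and 7.16 degrees, less where a joint would pass 70% of its speed; a pose out of reach is approached as far as the arm can. A call is refused whole if a number of a shift passes 0.0417 or a number of a turn 7.16, either way. A call with a gripper value outside its range is refused whole. "fingers" is the finger opening in m, from 0 to 0.093, set as the call begins (left out, the last holds). The fingers move at their own pace and stop on an object; "force" is the grip in N (left out, the last holds). Time passes only in rows, so rows that do not move let the fingers close. It gives the time, the measured TCP pose, the force, the opening and the grip force at its end, in the units of the state.
- state(): the state, without advancing time (a new reading comes with each control period).
- capture(name): name is "side" or "top" or "wrist"; returns a dict with "img" (400x640x3 uint8, red, green, blue), "fx", "fy", "cx", "cy" (pixels), "camera_from_world" (4x4, takes a point from world to camera coordinates). Camera axes: x right, y down, z forward; pixel columns grow to the right and rows downward; lengths in mm; the calibration is good to about 2 mm. A picture is of the moment at which its call begins. There is no depth.
- close_job(): hands the job in; it is judged then, once.
The state is a dict: "t": time; "q": joint angles; "joint_vel": joint speeds; "effort": joint torques, N m; "ee_pos": TCP position; "orientation": TCP orientation; "wrist_force": force on the tool from outside, world axes, zero at the start; "ft_torque": the same for the moment, N m; "opening": finger opening in mm; "gripper_force": force on a finger pad.
Only numpy, scipy, OpenCV 4.12 (cv2) and the standard library are available. Lean on these libraries where they do the work, as an engineer would, in place of code of your own. Each camera call takes 0.05 s, during which the arm holds its last target. There are 200 camera calls.

## Working session

There is one attempt and no reset: what is moved stays moved. The work goes in short steps, Python scripts to look and compute and a tool call to move; the robot and the scene stay as the last step left them, time stands still between calls to the robot, and variables do not carry over. Pictures are saved under pics/ and viewed, at most 15 in all, crops included, and the job is handed in when it is done.

Besides the shell and the picture viewer there is one more tool, called after "Emit:" as name(argument=value, ...) on one line, values as JSON. move_arm: Moves the arm, as the interface text tells. Its arguments: {"type":"object","properties":{"deltas":{"type":"array"},"fingers":{"type":"number"},"force":{"type":"number"}},"required":["deltas"]}

```bash
mkdir -p pics; cat > h.py <<'E'
import numpy as np, cv2
from plant import state, capture
def snap(n,f):
    c=capture(n); cv2.imwrite('pics/'+f+'.png',c['img'][:,:,::-1]); np.savez('pics/'+f+'.npz',**c); return c
def load(f): return np.load('pics/'+f+'.npz')
def proj(c,p):
    q=c['camera_from_world']@np.append(p,1.); return np.array([c['fx']*q[0]/q[2]+c['cx'],c['fy']*q[1]/q[2]+c['cy']])
def ray(c,uv):
    T=c['camera_from_world'];R=T[:3,:3];o=-R.T@T[:3,3]
    d=R.T@np.array([(uv[0]-c['cx'])/c['fx'],(uv[1]-c['cy'])/c['fy'],1]);return o,d/np.linalg.norm(d)
def onz(c,uv,z):
    o,d=ray(c,uv);return o+d*(z-o[2])/d[2]
def tri(obs):
    A=np.zeros((3,3));b=np.zeros(3)
    for c,uv in obs:
        o,d=ray(c,uv);P=np.eye(3)-np.outer(d,d);A+=P;b+=P@o
    x=np.linalg.solve(A,b);return x,[np.round(proj(c,x)-uv,1) for c,uv in obs]
E
python3 - <<'E'
from h import *
for n in('top','side'):
    c=snap(n,n+'0');T=c['camera_from_world'];print(n,c['fx'],-T[:3,:3].T@T[:3,3],T[2,:3])
print(state())
E
```

```text
top 471.5361973929415 [ 360.39381415  -65.75139273 1285.4728846 ] [ 0.11665723  0.004428   -0.99316236]
side 505.7571807282453 [  348.40155786 -1105.05229697   690.35569267] [ 0.1225284   0.84381259 -0.52246255]
{'t': 0.1, 'q': array([-1.33880900e+00,  2.59236642e-01,  1.53597510e+00, -1.65495045e-05,
        1.34798071e+00, -2.02831432e-01]), 'joint_vel': array([-0.00021818, -0.00087101, -0.00426355,  0.00101321,  0.00109377,
       -0.00158662]), 'effort': array([ 2.00889968e-03, -4.38213444e+01, -2.84641939e+01,  7.21049798e-02,
        3.63683933e-02, -5.27725661e-05]), 'ee_pos': array([ 231.57729651, -498.36145535,  234.91824141]), 'orientation': array([-3.06607508e+00, -6.77304418e-01,  6.19470000e-05]), 'wrist_force': array([0.60217063, 0.75109048, 0.15495158]), 'ft_torque': array([ 0.0020962 , -0.05489811,  0.00248123]), 'gripper_force': 0.0, 'opening': 93.28825834220352}
```

View pics/top0.png

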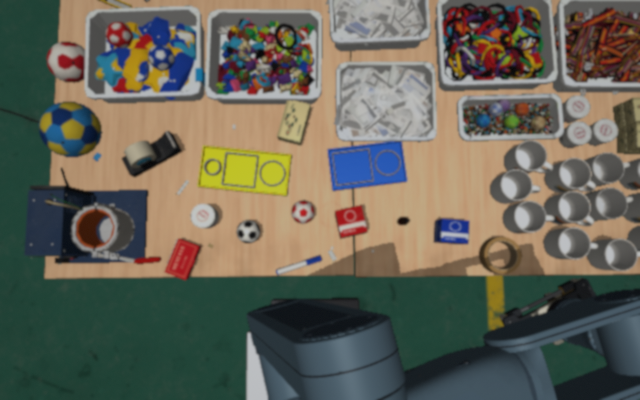

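View pics/side0.png

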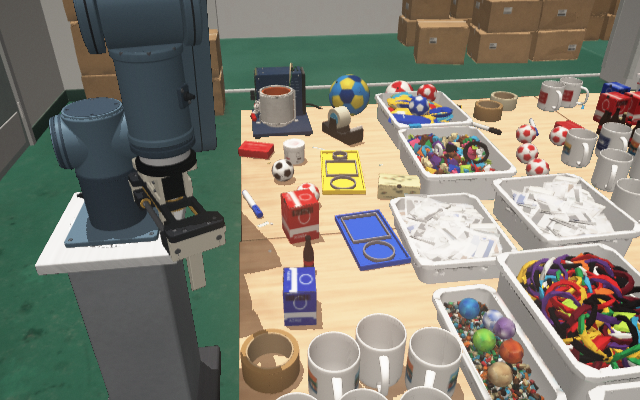

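The top view shows the stock row: tub (204,216), dark ball (248,231), red ball (303,211), red carton (352,220), opener (403,220) and blue carton (452,231). The yellow tray is near (245,170) and the blue tray near (367,165). The side view has the same row running from (300,295) to (293,150). Next I'll enlarge crops of both.

```bash
python3 - <<'E'
import cv2
a=cv2.imread('pics/top0.png')[140:250,180:480];cv2.imwrite('pics/topc.png',cv2.resize(a[:,:],None,fx=2.66,fy=2.66,interpolation=2))
a=cv2.imread('pics/side0.png')[130:330,240:420];cv2.imwrite('pics/sidec.png',cv2.resize(a,None,fx=3,fy=3,interpolation=2))
E
```

```text
(no output)
```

View pics/topc.png

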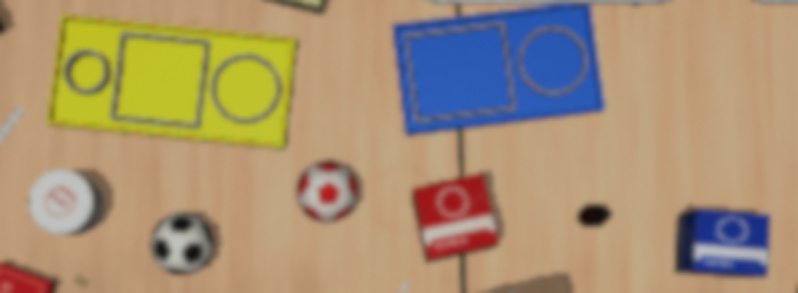

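View pics/sidec.png

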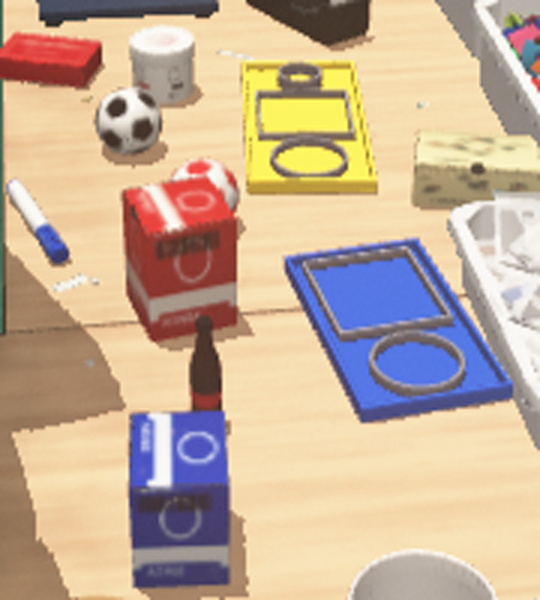

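The crops give the ring, pocket and well centres, the ball centres, the lid and cap tops, and the blue carton's top face at roughly (692..769, 210..275) in the top crop. I'll triangulate these.

```bash
python3 - <<'E'
from h import *
np.set_printoptions(suppress=True,precision=1)
t=load('top0');s=load('side0')
T=lambda u,v:(t,np.array([u/2.66+180,v/2.66+140])); S=lambda u,v:(s,np.array([u/3+240,v/3+130]))
for n,a,b in [('y ring',(246,89),(309,157)),('y pocket',(161,80),(306,114)),('y well',(87,72),(300,76)),('b ring',(552,60),(417,361)),('b pocket',(461,72),(377,290)),
 ('dark',(183,242),(129,120)),('red',(328,190),(205,193)),('tub lid',(61,201),(162,41)),('cap',(594,214),(204,320)),('carton top',(730,242),(181,450)),
 ('c1',(692,210),(228,413)),('c2',(769,212),(230,485)),('c3',(768,275),(135,487)),('c4',(692,270),(132,412))]:
    print(n,*tri([T(*a),S(*b)]))
for n,L in [('ytray',[(64,16),(298,38),(287,149),(50,125)]),('btray',[(394,25),(588,4),(604,108),(407,134)])]:
    P=np.array([onz(*T(*p),14)[:2] for p in L]);print(n,P.mean(0));
    # tray +y direction: image-left
    d=P[0]-P[1]+P[3]-P[2];print(d,np.degrees(np.arctan2(-d[0],d[1])))
P=[onz(*T(*p),104)[:2] for p in [(412,190),(490,174),(497,246),(427,261)]];print('redcarton',np.array(P))
E
```

```text
y ring [574.8  88.7  12.2] [array([ 0. , -0.3]), array([-0.3,  0.1])]
y pocket [586.6 176.6  10. ] [array([ 0.1, -0.7]), array([-0.7,  0.1])]
y well [594.5 252.4  13.4] [array([ 0. , -0.4]), array([-0.4,  0.1])]
b ring [ 600.7 -226.7   11.3] [array([ 0. , -0.1]), array([-0.1,  0. ])]
b pocket [ 589.9 -132.8   12.6] [array([ 0. , -0.4]), array([-0.5,  0.1])]
dark [416.4 149.1  30.8] [array([-0. ,  0.1]), array([ 0.1, -0. ])]
red [468.5   3.7  32.3] [array([ 0. , -0.6]), array([-0.6,  0.1])]
tub lid [457.9 265.5  55.1] [array([ 0. , -0.3]), array([-0.2,  0. ])]
cap [ 438.1 -253.9   83.7] [array([ 0. , -0.6]), array([-0.7,  0.1])]
carton top [ 409.2 -383.8   79.9] [array([ 0. , -0.3]), array([-0.4,  0. ])]
c1 [ 441.7 -349.3   77.6] [array([ 0. , -0.8]), array([-1. ,  0.1])]
c2 [ 436.1 -421.8   81.7] [array([-0. ,  0.2]), array([ 0.4, -0. ])]
c3 [ 377.9 -417.7   83.5] [array([-0. , -0.5]), array([-0.7,  0.1])]
c4 [ 382.5 -345.8   82.6] [array([-0. , -0.1]), array([-0.2,  0. ])]
ytray [582. 162.]
[ 53.7 485.2] -6.318348130140953
btray [ 592.8 -170.9]
[-44.1 402.7] 6.252024741988812
redcarton [[ 459.9  -79.6]
 [ 474.2 -153.5]
 [ 406.2 -158.7]
 [ 392.9  -92.8]]
```

Emit:
move_arm(deltas=[[0.011, 0.038, 0, 0, 0, 7], [0.011, 0.038, 0, 0, 0, 7], [0.011, 0.038, 0, 0, 0, 7], [0.011, 0.038, 0, 0, 0, 7], [0.011, 0.038, 0, 0, 0, 7], [0.011, 0.038, 0, 0, 0, 7], [0.011, 0.038, 0, 0, 0, 7], [0.011, 0.038, 0, 0, 0, 7]], fingers=0.093, force=10)

```text
t: 0.77
ee_pos: [319.5, -192.8, 235.4]
orientation: [-2.385, -2.045, -0.0]
wrist_force: [0.2, -0.3, -0.3]
opening: 93.0
gripper_force: 0.0
```

```bash
python3 - <<'E'
from h import *
t=load('top0');s=load('side0')
print(tri([(t,np.array([436,138])),(s,np.array([425,279]))]), [onz(t,np.array(p),80) for p in [(340,138),(436,139)]],[onz(s,np.array(p),80) for p in [(392,200),(427,277)]])
E
```

```text
(array([ 662.86621194, -357.5323522 ,   30.36117805]), [array([-0.,  0.]), array([ 0., -0.])]) [array([654.09704594, -95.67457662,  80.        ]), array([ 648.33103575, -345.91181853,   80.        ])] [array([ 651.29826403, -129.78279378,   80.        ]), array([ 644.60310785, -408.76529868,   80.        ])]
```

Emit:
move_arm(deltas=[[0.0115, 0.039, -0.008, 0, 0, 1.1], [0.0115, 0.039, -0.008, 0, 0, 1.1], [0.0115, 0.039, -0.008, 0, 0, 1.1], [0.0115, 0.039, -0.008, 0, 0, 1.1], [0.0115, 0.039, -0.008, 0, 0, 1.1], [0.0115, 0.039, -0.008, 0, 0, 1.1], [0.0115, 0.039, -0.008, 0, 0, 1.1], [0.0115, 0.039, -0.008, 0, 0, 1.1]])

```text
t: 1.43
ee_pos: [411.5, 119.4, 171.2]
orientation: [2.225, 2.217, 0.0]
wrist_force: [0.7, -1.2, 0.4]
opening: 92.8
gripper_force: 0.0
```

Emit:
move_arm(deltas=[[0.0025, 0.022, 0, 0, 0, 0], [0.0025, 0.01, 0, 0, 0, 0], [0, 0, 0, 0, 0, 0], [0, 0, 0, 0, 0, 0]])

```text
t: 1.77
ee_pos: [416.5, 148.8, 171.5]
orientation: [2.225, 2.217, -0.001]
wrist_force: [-0.0, -0.5, 0.1]
opening: 93.0
gripper_force: 0.0
```

```bash
python3 - <<'E'
from h import *
c=snap('wrist','w1');print(state()['ee_pos'],state()['orientation'])
T=c['camera_from_world'];print(-T[:3,:3].T@T[:3,3],T[2,:3],proj(c,np.array([416.4,149.1,30.8])),proj(c,np.array([458,265.5,55])))
E
```

```text
[416.54604295 148.23577939 171.65758781] [ 2.22690286e+00  2.21553889e+00 -9.92280668e-04]
[416.78979657 229.38847964 320.86475866] [-0.00146867 -0.28747016 -0.95778847] [317.27030358 192.64032457] [370.30722575  56.17172654]
```

View pics/w1.png

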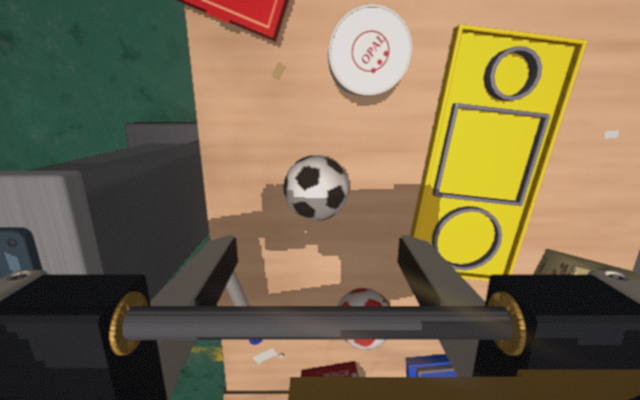

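The wrist view shows the dark ball centred at (317,187), the tub lid at (370,50), the yellow ring at (467,238), the pocket at (493,152) and the well at (513,73). I'll compare these with the first measurement.

```bash
python3 - <<'E'
from h import *
np.set_printoptions(suppress=True,precision=1)
c=load('w1')
for n,uv,p in [('dark',(317,187),(416.4,149.1,30.5)),('tub',(370,50),(457.9,265.5,57)),('ring',(467,238),(574.8,88.7,14)),('pock',(493,152),(586.6,176.6,14)),('well',(513,73),(594.5,252.4,19)),('red',(363,318),(468.5,3.7,30.5))]:
    print(n,proj(c,np.array(p,float))-uv,onz(c,np.array(uv,float),p[2])-p)
E
```

```text
dark [0.3 5.6] [-0.2  5.5  0. ]
tub [0.6 5.8] [-0.6  4.1  0. ]
ring [-0.3  4.7] [-0.4  5.4  0. ]
pock [-2.4  8.4] [1.1 8.3 0. ]
well [2.4 4.4] [-2.8  3.7  0. ]
red [2.6 3. ] [-3.   3.9  0. ]
```

```bash
python3 - <<'E'
from h import *
c=load('w1');t=snap('top','t1')
for x in (-46.5,46.5):
  for y in (-7.5,7.5):
    p=np.array([416.5+x,148.5+y,171.5-17]);print(x,y,proj(c,p),proj(t,p))
a=cv2.resize(cv2.imread('pics/w1.png')[210:330,160:460],None,fx=2.6,fy=2.6);cv2.imwrite('pics/w1c.png',a)
E
```

```text
-46.5 -7.5 [238.25137921 262.4169119 ] [243.17432376 248.26901653]
-46.5 7.5 [236.26562891 238.87461056] [236.89452507 248.33876239]
46.5 -7.5 [396.663301  261.9079656] [243.55170488 209.43718121]
46.5 7.5 [398.46312516 238.33566968] [237.3318479  209.50853113]
```

View pics/w1c.png

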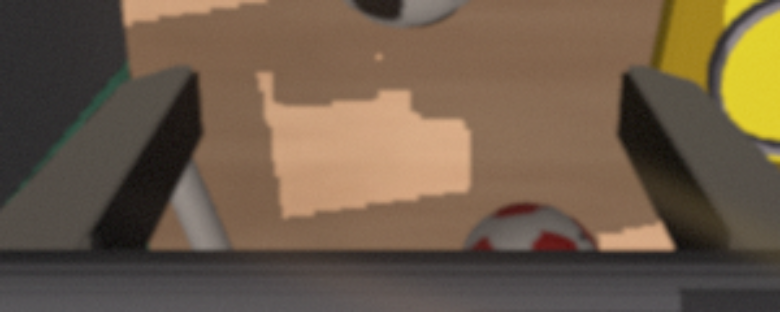

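Emit:
move_arm(deltas=[[0, 0.0023, -0.037, 0, 0, 0.2], [0, 0, -0.04, 0, 0, 0], [0, 0, -0.038, 0, 0, 0], [0, 0, -0.02, 0, 0, 0], [0, 0, -0.007, 0, 0, 0], [0, 0, 0, 0, 0, 0]])

```text
t: 2.37
ee_pos: [415.6, 150.1, 28.5]
orientation: [-2.224, -2.216, 0.005]
wrist_force: [1.0, 0.2, -1.4]
opening: 92.9
gripper_force: 0.0
```

Emit:
move_arm(deltas=[[0, 0, 0, 0, 0, 0], [0, 0, 0, 0, 0, 0], [0, 0, 0, 0, 0, 0], [0, 0, 0, 0, 0, 0], [0, 0, 0, 0, 0, 0], [0, 0, 0, 0, 0, 0], [0, 0, 0, 0, 0, 0], [0, 0, 0, 0, 0, 0]], fingers=0.05, force=8)

```text
t: 3.03
ee_pos: [417.1, 151.6, 30.3]
orientation: [2.222, 2.22, 0.001]
wrist_force: [-1.1, 0.3, 6.5]
opening: 60.3
gripper_force: 8.0
```

Emit:
move_arm(deltas=[[0, 0, 0.015, 0, 0, 0], [0, 0, 0.03, 0, 0, 0], [0, 0, 0.035, 0, 0, 0], [0, 0, 0.035, 0, 0, 0], [0.008, -0.016, 0.015, 0, 0, 0], [0.016, -0.033, 0, 0, 0, 0], [0.016, -0.033, 0, 0, 0, 0], [0.016, -0.033, 0, 0, 0, 0]])

```text
t: 3.7
ee_pos: [473.2, 35.6, 160.5]
orientation: [2.22, 2.221, 0.002]
wrist_force: [0.6, 0.9, 0.0]
opening: 60.1
gripper_force: 8.0
```

Emit:
move_arm(deltas=[[0.016, -0.033, 0, 0, 0, 0], [0.016, -0.033, 0, 0, 0, 0], [0.016, -0.033, 0, 0, 0, 0], [0.016, -0.033, 0, 0, 0, 0], [0.016, -0.033, 0, 0, 0, 0], [0.016, -0.033, 0, 0, 0, 0], [0.016, -0.033, 0, 0, 0, 0], [0.016, -0.03, 0, 0, 0, 0]])

```text
t: 4.37
ee_pos: [601.0, -226.5, 159.3]
orientation: [-2.223, -2.219, 0.0]
wrist_force: [1.4, 0.2, -1.2]
opening: 60.4
gripper_force: 8.0
```

Emit:
move_arm(deltas=[[0, 0, -0.025, 0, 0, 0], [0, 0, -0.037, 0, 0, 0], [0, 0, -0.035, 0, 0, 0], [0, 0, -0.018, 0, 0, 0], [0, 0, -0.007, 0, 0, 0], [0, 0, -0.0015, 0, 0, 0], [0, 0, 0, 0, 0, 0], [0, 0, 0, 0, 0, 0]])

```text
t: 5.03
ee_pos: [601.7, -224.9, 37.5]
orientation: [2.221, 2.218, 0.001]
wrist_force: [0.4, 0.5, 0.2]
opening: 60.1
gripper_force: 8.0
```

```bash
python3 - <<'E'
from h import *
c=snap('side','s2');cv2.imwrite('pics/s2c.png',cv2.resize(c['img'][180:330,270:430,::-1],None,fx=4,fy=4,interpolation=2))
print(proj(c,np.array([600.5,-224.5,14.])),state()['wrist_force'])
E
```

```text
[378.62034435 248.78269414] [ 0.66291988 -0.4555712  -0.32342964]
```

View pics/s2c.png

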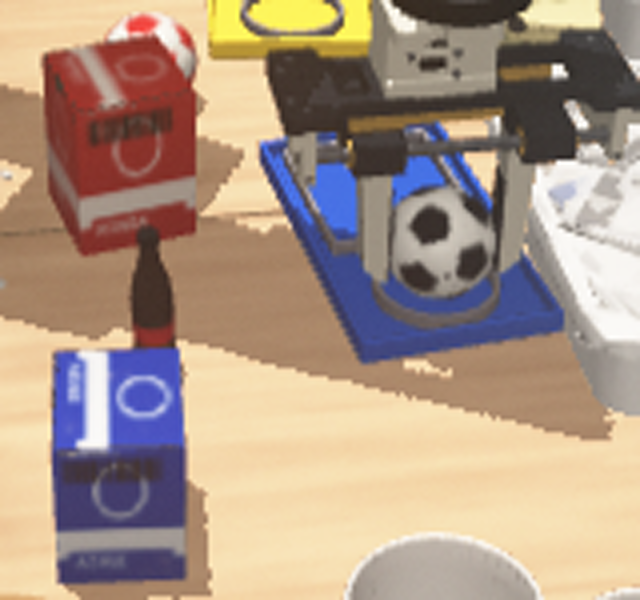

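The ball (centre 443,242 in the crop) sits over the ring (440,290) and inside it, so I'll lower it slightly and release.

Emit:
move_arm(deltas=[[0, 0, -0.001, 0, 0, 0], [0, 0, 0, 0, 0, 0], [0, 0, 0, 0, 0, 0], [0, 0, 0, 0, 0, 0]])

```text
t: 5.42
ee_pos: [600.8, -224.6, 35.6]
orientation: [2.223, 2.219, 0.0]
wrist_force: [0.0, -1.6, 0.4]
opening: 60.1
gripper_force: 8.0
```

Emit:
move_arm(deltas=[[0, 0, 0, 0, 0, 0], [0, 0, 0, 0, 0, 0], [0, 0, 0, 0, 0, 0], [0, 0, 0.015, 0, 0, 0], [0, 0, 0.035, 0, 0, 0], [0, 0, 0.04, 0, 0, 0], [0, 0, 0.035, 0, 0, 0]], fingers=0.085)

```text
t: 6.0
ee_pos: [600.5, -224.4, 161.7]
orientation: [-2.223, -2.219, 0.0]
wrist_force: [0.6, 0.6, 0.4]
opening: 84.9
gripper_force: 0.0
```

Emit:
move_arm(deltas=[[-0.0274, -0.0224, 0, 0, 0, -0.5], [-0.0274, -0.0224, 0, 0, 0, -0.5], [-0.0274, -0.0224, 0, 0, 0, -0.5], [-0.0274, -0.0224, 0, 0, 0, -0.5], [-0.0274, -0.0224, 0, 0, 0, -0.5], [-0.0274, -0.0224, 0, 0, 0, -0.5], [-0.0274, -0.0224, 0, 0, 0, -0.5], [0, 0, 0, 0, 0, 0]], fingers=0.093)

```text
t: 6.67
ee_pos: [404.6, -385.2, 160.3]
orientation: [2.295, 2.145, -0.004]
wrist_force: [0.5, 0.2, 0.2]
opening: 92.7
gripper_force: 0.0
```

```bash
python3 - <<'E'
from h import *
c=snap('wrist','w3');print(state()['ee_pos'],state()['orientation'])
for p in [(409.2,-381.3,82),(441.7,-347,82),(436,-419,82),(378,-415,82),(382.5,-343.5,82),(600.7,-224.5,35)]: print(proj(c,np.array(p)))
E
```

```text
[ 406.64845683 -383.43987947  160.30703312] [ 2.29501363e+00  2.14508284e+00 -8.85110108e-04]
[323.11905225 209.40818382]
[364.69013757 162.05178626]
[359.70915834 252.1171504 ]
[286.60731213 251.98822749]
[283.37191925 162.72617187]
[564.19330061 -24.89704159]
```

View pics/w3.png

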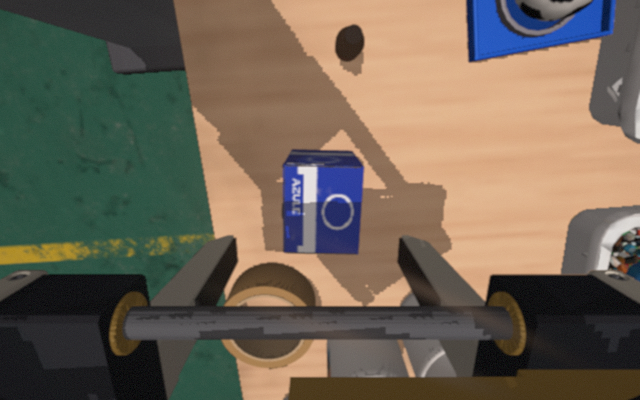

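The carton's top corners are at (284,165), (363,166), (359,253) and (283,253), which matches the prediction, so I'll descend and grip.

Emit:
move_arm(deltas=[[0, 0, -0.025, 0, 0, 0], [0, 0, -0.035, 0, 0, 0], [0, 0, -0.03, 0, 0, 0], [0, 0, -0.013, 0, 0, 0], [0, 0, -0.004, 0, 0, 0], [0, 0, 0, 0, 0, 0]])

```text
t: 7.22
ee_pos: [409.2, -380.0, 52.0]
orientation: [-2.287, -2.15, -0.001]
wrist_force: [0.7, -0.1, -0.1]
opening: 93.1
gripper_force: 0.0
```

Emit:
move_arm(deltas=[[0, 0, 0, 0, 0, 0], [0, 0, 0, 0, 0, 0], [0, 0, 0, 0, 0, 0], [0, 0, 0, 0, 0, 0], [0, 0, 0, 0, 0, 0], [0, 0, 0, 0, 0, 0], [0, 0, 0, 0, 0, 0], [0, 0, 0, 0, 0, 0]], fingers=0.045, force=15)

```text
t: 7.88
ee_pos: [409.0, -381.6, 53.8]
orientation: [2.289, 2.15, -0.0]
wrist_force: [-0.9, 1.4, 5.3]
opening: 60.2
gripper_force: 14.9
```

Emit:
move_arm(deltas=[[0, 0, 0.015, 0, 0, 0], [0, 0, 0.03, 0, 0, 0], [0, 0, 0.035, 0, 0, 0], [0, 0, 0.035, 0, 0, 0], [0.01, 0.014, 0.015, 0, 0, 1], [0.02, 0.028, 0, 0, 0, 1], [0.02, 0.028, 0, 0, 0, 1], [0.02, 0.028, 0, 0, 0, 1]])

```text
t: 8.55
ee_pos: [479.2, -282.5, 183.3]
orientation: [2.214, 2.228, 0.0]
wrist_force: [0.3, 0.2, -2.5]
opening: 60.3
gripper_force: 14.9
```

Emit:
move_arm(deltas=[[0.02, 0.028, 0, 0, 0, 1], [0.02, 0.028, 0, 0, 0, 1], [0.02, 0.028, 0, 0, 0, 1], [0.02, 0.028, 0, 0, 0, 1], [0.02, 0.028, 0, 0, 0, 1], [0.01, 0.0135, 0, 0, 0, 1], [0, 0, -0.02, 0, 0, 0], [0, 0, -0.03, 0, 0, 0]])

```text
t: 9.22
ee_pos: [591.7, -129.0, 135.2]
orientation: [2.086, 2.341, 0.004]
wrist_force: [-0.3, -0.4, -1.8]
opening: 60.3
gripper_force: 14.9
```

Emit:
move_arm(deltas=[[0, 0, -0.03, 0, 0, 0], [0, 0, -0.02, 0, 0, 0], [0, 0, -0.005, 0, 0, 0], [0, 0, 0, 0, 0, 0], [0, 0, 0, 0, 0, 0]])

```text
t: 9.63
ee_pos: [589.3, -130.1, 78.7]
orientation: [2.094, 2.342, 0.0]
wrist_force: [-0.3, 0.7, -1.1]
opening: 60.4
gripper_force: 14.9
```

```bash
python3 - <<'E'
from h import *
c=snap('side','s4');cv2.imwrite('pics/s4c.png',cv2.resize(c['img'][160:310,290:450,::-1],None,fx=4,fy=4,interpolation=2))
E
```

```text
(no output)
```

View pics/s4c.png

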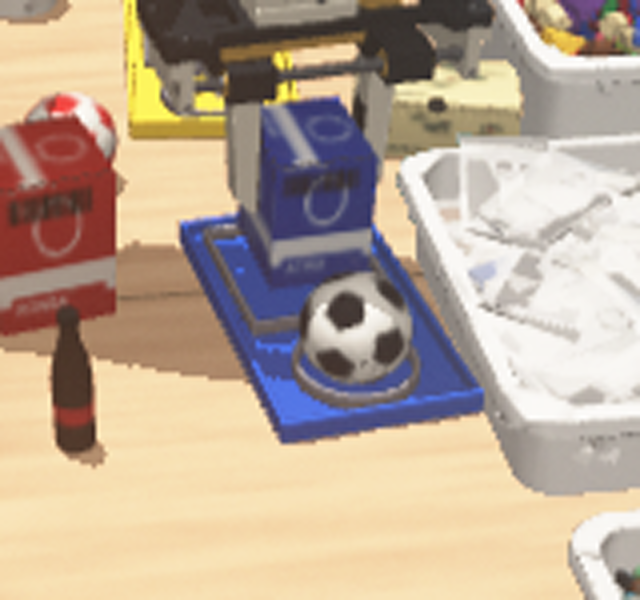

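The ball rests in its ring (355,340), and the carton hangs about 20 mm over the pocket, aligned with it. I'll lower and release.

Emit:
move_arm(deltas=[[0, 0, -0.008, 0, 0, 0], [0, 0, -0.007, 0, 0, 0], [0, 0, -0.003, 0, 0, 0], [0, 0, -0.0015, 0, 0, 0], [0, 0, 0, 0, 0, 0], [0, 0, 0, 0, 0, 0], [0, 0, 0, 0, 0, 0]])

```text
t: 10.27
ee_pos: [588.8, -129.8, 58.8]
orientation: [2.094, 2.342, -0.0]
wrist_force: [-1.1, 0.1, 0.8]
opening: 60.2
gripper_force: 14.9
```

Emit:
move_arm(deltas=[[0, 0, 0, 0, 0, 0], [0, 0, 0, 0, 0, 0], [0, 0, 0, 0, 0, 0], [0, 0, 0, 0, 0, 0], [0, 0, 0.015, 0, 0, 0], [0, 0, 0.03, 0, 0, 0], [0, 0, 0.04, 0, 0, 0], [0, 0, 0.03, 0, 0, 0]], fingers=0.085)

```text
t: 10.93
ee_pos: [589.1, -129.9, 175.8]
orientation: [2.093, 2.342, 0.0]
wrist_force: [-0.3, -0.0, 1.4]
opening: 84.6
gripper_force: 0.0
```

Emit:
move_arm(deltas=[[-0.0242, 0.0272, 0, 0, 0, -1.3], [-0.0242, 0.0272, 0, 0, 0, -1.3], [-0.0242, 0.0272, 0, 0, 0, -1.3], [-0.0242, 0.0272, 0, 0, 0, -1.3], [-0.0242, 0.0272, 0, 0, 0, -1.3], [0, 0, -0.02, 0, 0, 0], [0, 0, -0.03, 0, 0, 0], [0, 0, -0.01, 0, 0, 0]], fingers=0.093)

```text
t: 11.6
ee_pos: [466.0, 7.2, 111.6]
orientation: [-2.22, -2.22, 0.002]
wrist_force: [-0.7, -0.2, -0.2]
opening: 93.2
gripper_force: 0.0
```

Emit:
move_arm(deltas=[[0, 0, -0.025, 0, 0, 0], [0, 0, -0.03, 0, 0, 0], [0, 0, -0.02, 0, 0, 0], [0, 0, -0.008, 0, 0, 0], [0, 0, -0.001, 0, 0, 0], [0, 0, 0, 0, 0, 0]])

```text
t: 12.1
ee_pos: [468.2, 6.1, 29.9]
orientation: [-2.223, -2.22, 0.0]
wrist_force: [-1.4, -0.1, -0.5]
opening: 93.0
gripper_force: 0.0
```

Emit:
move_arm(deltas=[[0, 0, 0, 0, 0, 0], [0, 0, 0, 0, 0, 0], [0, 0, 0, 0, 0, 0], [0, 0, 0, 0, 0, 0], [0, 0, 0, 0, 0, 0], [0, 0, 0, 0, 0, 0], [0, 0, 0, 0, 0, 0], [0, 0, 0, 0, 0, 0]], fingers=0.05, force=8)

```text
t: 12.77
ee_pos: [468.1, 6.1, 30.0]
orientation: [2.223, 2.219, 0.0]
wrist_force: [-0.1, -0.2, 3.8]
opening: 61.1
gripper_force: 8.0
```

Emit:
move_arm(deltas=[[0, 0, 0.015, 0, 0, 0], [0, 0, 0.03, 0, 0, 0], [0, 0, 0.035, 0, 0, 0], [0, 0, 0.03, 0, 0, 0], [0.0266, 0.021, 0, 0, 0, 0], [0.0266, 0.021, 0, 0, 0, 0], [0.0266, 0.021, 0, 0, 0, 0], [0.0266, 0.021, 0, 0, 0, 0]])

```text
t: 13.43
ee_pos: [575.2, 91.1, 139.8]
orientation: [2.224, 2.219, 0.0]
wrist_force: [0.3, 0.2, 0.1]
opening: 61.1
gripper_force: 8.0
```

Emit:
move_arm(deltas=[[0, 0, 0, 0, 0, 0], [0, 0, -0.02, 0, 0, 0], [0, 0, -0.035, 0, 0, 0], [0, 0, -0.03, 0, 0, 0], [0, 0, -0.015, 0, 0, 0], [0, 0, -0.0045, 0, 0, 0], [0, 0, 0, 0, 0, 0], [0, 0, 0, 0, 0, 0]])

```text
t: 14.1
ee_pos: [574.1, 90.0, 35.1]
orientation: [-2.223, -2.219, 0.0]
wrist_force: [-0.3, 0.1, -0.2]
opening: 60.9
gripper_force: 8.0
```

Emit:
move_arm(deltas=[[0, 0, 0, 0, 0, 0], [0, 0, 0, 0, 0, 0], [0, 0, 0, 0, 0, 0], [0, 0, 0, 0, 0, 0], [0, 0, 0.015, 0, 0, 0], [0, 0, 0.035, 0, 0, 0], [0, 0, 0.04, 0, 0, 0], [0, 0, 0.03, 0, 0, 0]], fingers=0.085)

```text
t: 14.77
ee_pos: [574.8, 90.2, 158.0]
orientation: [2.222, 2.219, 0.002]
wrist_force: [0.5, 0.6, 0.7]
opening: 85.2
gripper_force: 0.0
```

Emit:
move_arm(deltas=[[-0.0194, 0.0296, 0, 0, 0, 0], [-0.0194, 0.0296, 0, 0, 0, 0], [-0.0194, 0.0296, 0, 0, 0, 0], [-0.0194, 0.0296, 0, 0, 0, 0], [-0.0194, 0.0296, 0, 0, 0, 0], [-0.0194, 0.0296, 0, 0, 0, 0], [0, 0, -0.005, 0, 0, 0], [0, 0, 0, 0, 0, 0]], fingers=0.083)

```text
t: 15.43
ee_pos: [456.5, 269.0, 149.9]
orientation: [-2.219, -2.224, 0.001]
wrist_force: [0.5, 0.4, 0.5]
opening: 82.9
gripper_force: 0.0
```

```bash
python3 - <<'E'
from h import *
c=snap('wrist','w5');print(state()['ee_pos'])
for p in [(457.9,267.5,57),(574.3,90,35)]: print(proj(c,np.array(p)))
E
```

```text
[457.49772895 268.00651979 150.09371899]
[319.04402948 210.56351554]
[430.04200699 365.56550145]
```

View pics/w5.png

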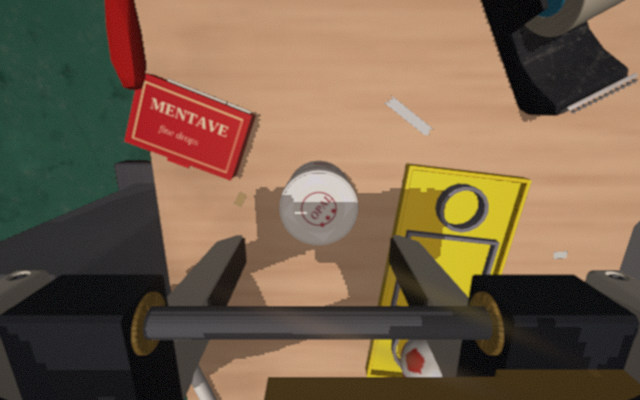

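The lid centre is at (319,207), 3 px from the prediction, and the red box is clear of the fingers. I'll descend and grip the lid.

Emit:
move_arm(deltas=[[0, 0.001, -0.025, 0, 0, 0], [0, 0, -0.035, 0, 0, 0], [0, 0, -0.028, 0, 0, 0], [0, 0, -0.012, 0, 0, 0], [0, 0, -0.004, 0, 0, 0], [0, 0, 0, 0, 0, 0], [0, 0, 0, 0, 0, 0]])

```text
t: 16.07
ee_pos: [459.2, 268.2, 46.8]
orientation: [2.224, 2.218, 0.002]
wrist_force: [1.1, 0.1, -0.2]
opening: 82.9
gripper_force: 0.0
```

Emit:
move_arm(deltas=[[0, 0, 0, 0, 0, 0], [0, 0, 0, 0, 0, 0], [0, 0, 0, 0, 0, 0], [0, 0, 0, 0, 0, 0], [0, 0, 0, 0, 0, 0], [0, 0, 0, 0, 0, 0], [0, 0, 0, 0, 0, 0], [0, 0, 0, 0, 0, 0]], fingers=0.05, force=12)

```text
t: 16.73
ee_pos: [458.4, 269.0, 47.0]
orientation: [2.222, 2.219, 0.002]
wrist_force: [-0.5, -1.0, 6.8]
opening: 63.3
gripper_force: 12.0
```

Emit:
move_arm(deltas=[[0, 0, 0.015, 0, 0, 0], [0, 0, 0.03, 0, 0, 0], [0, 0, 0.035, 0, 0, 0], [0, 0, 0.02, 0, 0, 0], [0.0318, -0.0226, 0, 0, 0, 0], [0.0318, -0.0226, 0, 0, 0, 0], [0.0318, -0.0226, 0, 0, 0, 0], [0.0318, -0.0226, 0, 0, 0, 0]])

```text
t: 17.4
ee_pos: [586.0, 177.7, 146.4]
orientation: [2.222, 2.221, 0.0]
wrist_force: [0.7, 0.7, -0.6]
opening: 63.2
gripper_force: 12.0
```

Emit:
move_arm(deltas=[[0, 0, 0, 0, 0, 0], [0, 0, -0.02, 0, 0, 0], [0, 0, -0.035, 0, 0, 0], [0, 0, -0.025, 0, 0, 0], [0, 0, -0.01, 0, 0, 0], [0, 0, -0.0045, 0, 0, 0], [0, 0, 0, 0, 0, 0], [0, 0, 0, 0, 0, 0]])

```text
t: 18.07
ee_pos: [585.4, 178.7, 52.3]
orientation: [2.222, 2.22, 0.001]
wrist_force: [0.3, -0.2, -0.2]
opening: 63.3
gripper_force: 12.0
```

Emit:
move_arm(deltas=[[0, 0, 0, 0, 0, 0], [0, 0, 0, 0, 0, 0], [0, 0, 0, 0, 0, 0], [0, 0, 0, 0, 0, 0], [0, 0, 0.015, 0, 0, 0], [0, 0, 0.035, 0, 0, 0], [0, 0, 0.04, 0, 0, 0], [0, 0, 0.03, 0, 0, 0]], fingers=0.085)

```text
t: 18.73
ee_pos: [585.6, 178.5, 174.4]
orientation: [2.222, 2.219, 0.002]
wrist_force: [1.0, -0.0, 0.2]
opening: 84.9
gripper_force: 0.0
```

```bash
python3 - <<'E'
from h import *
c=snap('side','s6');cv2.imwrite('pics/s6c.png',cv2.resize(c['img'][110:290,270:420,::-1],None,fx=3.3,fy=3.3,interpolation=2))
E
```

```text
(no output)
```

View pics/s6c.png

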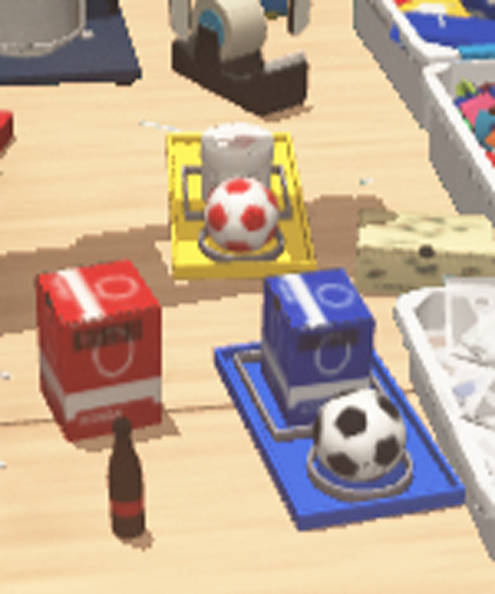

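Both balls, the blue carton and the tub stand in their places, with the tub at (235,150) behind the red ball at (240,212). The opener stands at (127,480), so I'll go there next.

Emit:
move_arm(deltas=[[-0.012, -0.0358, 0, 0, 0, 0], [-0.012, -0.0358, 0, 0, 0, 0], [-0.012, -0.0358, 0, 0, 0, 0], [-0.012, -0.0358, 0, 0, 0, 0], [-0.012, -0.0358, 0, 0, 0, 0], [-0.012, -0.0358, 0, 0, 0, 0], [-0.012, -0.0358, 0, 0, 0, 0], [-0.012, -0.0358, 0, 0, 0, 0]], fingers=0.06)

```text
t: 19.45
ee_pos: [488.3, -109.5, 171.8]
orientation: [2.222, 2.219, 0.0]
wrist_force: [0.9, -0.6, -0.0]
opening: 59.9
gripper_force: 0.0
```

Emit:
move_arm(deltas=[[-0.0125, -0.0358, 0, 0, 0, 0], [-0.0125, -0.0358, 0, 0, 0, 0], [-0.0125, -0.0358, 0, 0, 0, 0], [-0.0135, -0.0358, 0, 0, 0, 0], [0, 0, -0.02, 0, 0, 0], [0, 0, 0, 0, 0, 0], [0, 0, 0, 0, 0, 0], [0, 0, 0, 0, 0, 0]])

```text
t: 20.12
ee_pos: [438.3, -250.4, 151.9]
orientation: [-2.222, -2.22, -0.0]
wrist_force: [-0.2, 0.3, 0.0]
opening: 59.9
gripper_force: 0.0
```

```bash
python3 - <<'E'
from h import *
c=snap('wrist','w7');print(state()['ee_pos'])
for p in [(438.1,-251.5,0),(438.1,-251.5,89)]: print(proj(c,np.array(p)))
E
```

```text
[ 438.63578027 -250.32924814  152.23962964]
[317.09768485 191.22239238]
[317.04422134 223.47700515]
```

View pics/w7.png

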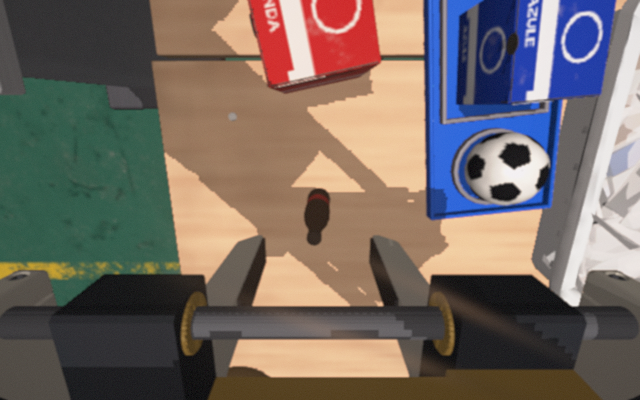

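The opener's far foot edge is at (319,189) and its cap is near (314,238), closer than predicted. I'll back-project it.

```bash
python3 - <<'E'
from h import *
c=load('w7');t=load('t1');s=load('s6')
print(c['fx'],onz(c,np.array([314.,239]),87),onz(c,np.array([319.,189]),0))
for n,cc in (('t',t),('s',s)):
  for z in (0,89): print(n,proj(cc,np.array([438,-256.,z])))
im=c['img'][170:255,290:350].astype(int).sum(2);m=im<150
r=np.nonzero(m.sum(1)>3)[0]
print([(170+i,290+np.nonzero(m[i])[0].min(),290+np.nonzero(m[i])[0].max()) for i in r[::6]])
tt=t['img'][205:235,385:420].astype(int).sum(2);y,x=np.nonzero(tt<150);print(x.min()+385,x.max()+385,y.min()+205,y.max()+205)
ss=s['img'][230:280,292:325].astype(int).sum(2);y,x=np.nonzero(ss<170);print(x.min()+292,x.max()+292,y.min()+230,y.max()+230,[x[y==k].mean()+292 for k in np.unique(y)][::6])
E
```

```text
314.6995398821048 [ 435.83623291 -264.51287566   87.        ] [ 439.98500567 -249.22389487    0.        ]
t [399.33647042 221.91605792]
t [404.46947246 219.74067542]
s [307.93400721 269.12623971]
s [307.29086477 235.24350151]
[(np.int64(190), np.int64(314), np.int64(323)), (np.int64(196), np.int64(309), np.int64(327)), (np.int64(202), np.int64(308), np.int64(326)), (np.int64(208), np.int64(306), np.int64(327)), (np.int64(214), np.int64(305), np.int64(327)), (np.int64(220), np.int64(306), np.int64(326)), (np.int64(226), np.int64(308), np.int64(323)), (np.int64(232), np.int64(309), np.int64(319)), (np.int64(238), np.int64(308), np.int64(319))]
399 407 218 223
307 308 240 241 [np.float64(307.0)]
```

Emit:
move_arm(deltas=[[0, -0.009, 0, 0, 0, 0], [0, 0, -0.025, 0, 0, 0], [0, 0, -0.035, 0, 0, 0], [0, 0, -0.035, 0, 0, 0], [0, 0, -0.015, 0, 0, 0], [0, 0, -0.0035, 0, 0, 0], [0, 0, 0, 0, 0, 0], [0, 0, 0, 0, 0, 0]])

```text
t: 20.83
ee_pos: [439.2, -260.8, 39.3]
orientation: [2.221, 2.219, 0.0]
wrist_force: [-0.4, 0.4, -0.4]
opening: 59.7
gripper_force: 0.0
```

```bash
python3 - <<'E'
from h import *
c=snap('wrist','w8');cv2.imwrite('pics/w8c.png',cv2.resize(c['img'][150:330,220:430,::-1],None,fx=3,fy=3,interpolation=2))
print(state()['ee_pos'],[proj(c,np.array([438.1,y,89.])) for y in (-271,-260.2,-250)],[proj(c,np.array([438.1,y,40.])) for y in (-271,-260.2,-250)])
E
```

```text
[ 439.36813451 -261.0417082    39.70472848] [array([314.78038581, 350.53987789]), array([314.69456725, 327.02784013]), array([314.60927031, 303.65871104])] [array([315.31997615, 282.07660297]), array([315.26866496, 263.94843319]), array([315.21839912, 246.18958449])]
```

View pics/w8c.png

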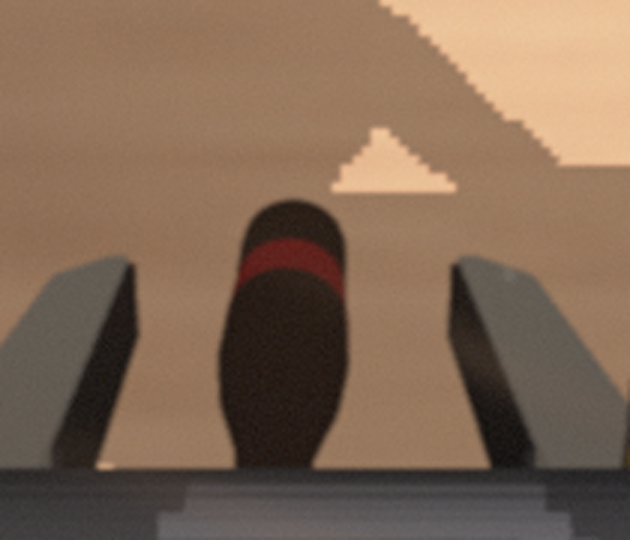

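The opener stands between the pads, with its foot edge at (295,200) in the crop, and works out to y ≈ -260. I'll close on it.

Emit:
move_arm(deltas=[[0, 0, 0, 0, 0, 0], [0, 0, 0, 0, 0, 0], [0, 0, 0, 0, 0, 0], [0, 0, 0, 0, 0, 0], [0, 0, 0, 0, 0, 0], [0, 0, 0, 0, 0, 0], [0, 0, 0, 0, 0, 0], [0, 0, 0, 0, 0, 0]], fingers=0.01, force=12)

```text
t: 21.55
ee_pos: [438.1, -260.3, 38.2]
orientation: [2.223, 2.22, -0.0]
wrist_force: [-0.2, 0.6, 1.7]
opening: 21.9
gripper_force: 12.0
```

Emit:
move_arm(deltas=[[0, 0, 0.015, 0, 0, 0], [0, 0, 0.03, 0, 0, 0], [0, 0, 0.04, 0, 0, 0], [0, 0, 0.04, 0, 0, 0], [0.006, 0.019, 0.02, 0, 0, 0], [0.0118, 0.039, 0, 0, 0, 0], [0.0118, 0.039, 0, 0, 0, 0], [0.0118, 0.039, 0, 0, 0, 0]])

```text
t: 22.22
ee_pos: [479.7, -123.2, 183.7]
orientation: [2.224, 2.217, 0.001]
wrist_force: [1.0, 0.1, -0.6]
opening: 21.8
gripper_force: 11.9
```

Emit:
move_arm(deltas=[[0.0118, 0.039, 0, 0, 0, 0], [0.0118, 0.039, 0, 0, 0, 0], [0.0118, 0.039, 0, 0, 0, 0], [0.0118, 0.039, 0, 0, 0, 0], [0.0118, 0.039, 0, 0, 0, 0], [0.0118, 0.039, 0, 0, 0, 0], [0.0118, 0.039, 0, 0, 0, 0], [0.0118, 0.039, 0, 0, 0, 0]])

```text
t: 22.88
ee_pos: [573.9, 189.9, 182.9]
orientation: [-2.223, -2.22, 0.001]
wrist_force: [1.1, -0.5, -0.1]
opening: 21.9
gripper_force: 11.9
```

Emit:
move_arm(deltas=[[0.0118, 0.039, 0, 0, 0, 0], [0.0066, 0.0275, 0, 0, 0, 0], [0, 0, 0, 0, 0, 0], [0, 0, -0.025, 0, 0, 0], [0, 0, -0.035, 0, 0, 0], [0, 0, -0.035, 0, 0, 0], [0, 0, -0.015, 0, 0, 0], [0, 0, 0, 0, 0, 0]])

```text
t: 23.55
ee_pos: [588.6, 252.8, 67.9]
orientation: [-2.22, -2.216, 0.014]
wrist_force: [-1.3, 0.2, -0.2]
opening: 21.9
gripper_force: 11.9
```

Emit:
move_arm(deltas=[[0, 0, 0, 0, 0, 0], [0, 0, 0, 0, 0, 0]])

```text
t: 23.72
ee_pos: [593.3, 254.1, 74.6]
orientation: [2.223, 2.219, 0.003]
wrist_force: [0.5, 0.4, -0.1]
opening: 22.0
gripper_force: 11.9
```

```bash
python3 - <<'E'
from h import *
s=snap('side','s9');w=snap('wrist','w9');print(state()['ee_pos'])
a=cv2.resize(s['img'][135:185,300:380,::-1],None,fx=6,fy=6,interpolation=2)
b=cv2.resize(w['img'][180:290,240:400,::-1],(480,330))
cv2.imwrite('pics/m9.png',np.vstack([a,b][0:2]) if a.shape[1]==b.shape[1] else a)
e=np.array([592.3,254.3,19.]);print('s',(proj(s,e)-[300,135])*6,'w',(proj(w,e)-[240,180])*3)
e[2]=35;print((proj(s,e)-[300,135])*6,(proj(w,e)-[240,180])*3)
E
```

```text
[593.76139054 254.39857184  75.35366018]
s [233.01013683 111.04867568] w [224.92676359 136.31577714]
[233.55465247  82.17577113] [224.67612065 163.26868109]
```

View pics/m9.png

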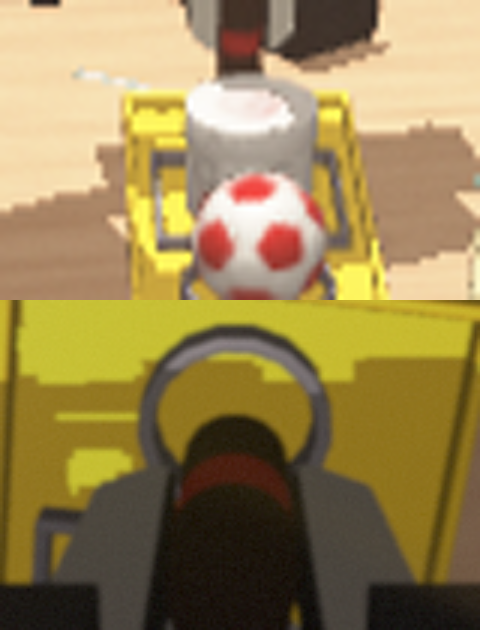

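In the wrist crop the well (centre about 235,417) and the opener's foot (236, far edge 415) line up in x. In y the well lies about 3 mm further on, so I'll shift 3 mm, lower and release.

Emit:
move_arm(deltas=[[0, 0.003, 0, 0, 0, 0], [0, 0, -0.008, 0, 0, 0], [0, 0, -0.01, 0, 0, 0], [0, 0, -0.008, 0, 0, 0], [0, 0, -0.003, 0, 0, 0], [0, 0, 0, 0, 0, 0], [0, 0, 0, 0, 0, 0], [0, 0, 0, 0, 0, 0]])

```text
t: 24.48
ee_pos: [592.0, 257.2, 43.6]
orientation: [-2.223, -2.219, 0.001]
wrist_force: [-0.4, 0.2, 0.1]
opening: 21.7
gripper_force: 12.0
```

Emit:
move_arm(deltas=[[0, 0, -0.0008, 0, 0, 0], [0, 0, 0, 0, 0, 0], [0, 0, 0, 0, 0, 0], [0, 0, 0, 0, 0, 0]])

```text
t: 24.82
ee_pos: [592.3, 257.3, 43.3]
orientation: [-2.223, -2.22, 0.0]
wrist_force: [0.8, 0.7, -0.8]
opening: 22.1
gripper_force: 12.0
```

Emit:
move_arm(deltas=[[0, 0, 0, 0, 0, 0], [0, 0, 0, 0, 0, 0], [0, 0, 0, 0, 0, 0], [0, 0, 0, 0, 0, 0], [0, 0, 0, 0, 0, 0], [0, 0, 0.015, 0, 0, 0], [0, 0, 0.035, 0, 0, 0], [0, 0, 0.04, 0, 0, 0]], fingers=0.05)

```text
t: 25.48
ee_pos: [590.3, 256.7, 131.5]
orientation: [-2.221, -2.217, 0.009]
wrist_force: [1.0, 0.9, -0.5]
opening: 49.8
gripper_force: 0.0
```

Emit:
move_arm(deltas=[[0, 0, 0.03, 0, 0, 0], [-0.02, -0.01, 0.03, 0, 0, 0], [-0.03, -0.01, 0, 0, 0, 0], [-0.03, -0.01, 0, 0, 0, 0], [-0.03, -0.01, 0, 0, 0, 0], [-0.03, -0.01, 0, 0, 0, 0], [0, 0, 0, 0, 0, 0], [0, 0, 0, 0, 0, 0]])

```text
t: 26.15
ee_pos: [451.2, 207.1, 193.9]
orientation: [2.223, 2.22, 0.001]
wrist_force: [1.1, 0.4, 0.8]
opening: 50.2
gripper_force: 0.0
```

```bash
python3 - <<'E'
from h import *
s=snap('side','s10');t=snap('top','t10');print(state()['ee_pos'],state()['wrist_force'])
a=cv2.resize(s['img'][120:260,280:420,::-1],(560,560),interpolation=2)
b=t['img'][140:280,185:245,::-1];b=cv2.resize(b,(240,560),interpolation=2)
cv2.imwrite('pics/m10.png',np.hstack([a,b]))
E
```

```text
[453.55134167 207.51499784 194.01524945] [ 0.04533609 -0.28567205 -0.45369544]
```

View pics/m10.png

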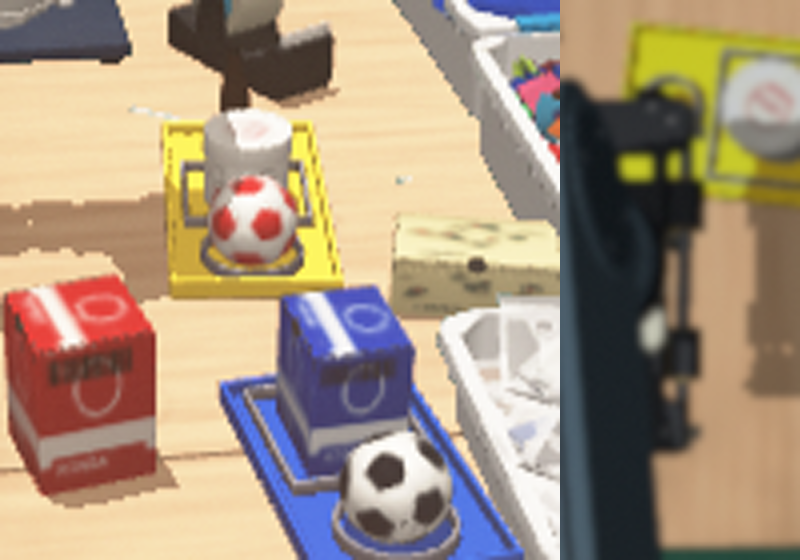

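The two cartons, the balls and the tub are in place, and the opener's neck shows upright behind the tub at about (236,90). The arm hides the well from above, so I'll clear it and check numerically.

Emit:
move_arm(deltas=[[0, -0.035, 0, 0, 0, 0], [0, -0.035, 0, 0, 0, 0], [0, -0.035, 0, 0, 0, 0], [0, -0.035, 0, 0, 0, 0], [0, -0.035, 0, 0, 0, 0], [0, -0.035, 0, 0, 0, 0], [0, 0, 0, 0, 0, 0], [0, 0, 0, 0, 0, 0]])

```text
t: 26.92
ee_pos: [453.9, -4.7, 193.4]
orientation: [2.228, 2.214, 0.001]
wrist_force: [-0.0, 1.4, -0.6]
opening: 50.0
gripper_force: 0.0
```

```bash
python3 - <<'E'
from h import *
t=snap('top','t11')
for n,p in [('foot',(592.3,257.3,5)),('cap',(592.3,257.3,94)),('well',(592.3,257,19))]: print(n,proj(t,np.array(p)))
im=t['img'].astype(int).sum(2)[155:180,195:230]
print('\n'.join(' '.join('%3d'%v for v in r[::1]) for r in im[4:20,4:28]))
s=load('s10');print(proj(s,np.array([592.3,257.3,94])),proj(s,np.array([592.3,257.3,50])))
E
```

```text
foot [211.71970819 167.98307927]
cap [203.10279097 161.90121401]
well [210.55257732 167.08047781]
465 443 385 324 343 394 418 417 408 388 365 347 337 341 352 376 398 406 403 401 412 421 427 423
463 438 373 308 328 376 394 389 367 331 302 295 306 319 341 358 374 381 378 372 386 408 423 422
454 426 362 292 292 319 325 315 284 242 229 268 317 349 361 369 372 380 370 350 354 381 408 419
450 420 358 285 256 236 217 202 179 147 161 229 299 344 357 354 355 371 370 343 323 343 383 411
452 419 362 296 249 187 127 107  91  76  97 156 226 278 301 303 313 331 347 335 308 312 360 405
449 415 357 308 273 194 106  69  53  39  50  83 130 179 219 248 270 293 314 320 298 297 349 400
446 402 342 317 305 228 124  62  40  35  33  41  59  93 137 188 238 272 297 308 295 293 339 397
440 383 325 324 335 269 158  75  47  38  37  38  41  51  83 142 209 257 291 305 294 289 327 389
443 377 317 337 360 306 197 100  47  43  43  36  35  44  55 111 183 245 290 308 293 280 319 379
441 376 329 357 380 336 243 142  76  52  46  37  35  42  60 103 176 248 297 317 293 276 319 374
436 380 343 376 396 366 290 197 128  98  78  62  53  64  86 128 200 272 318 326 294 278 326 374
428 377 353 391 414 396 341 261 199 176 162 138 109 121 155 208 261 314 340 323 288 291 343 377
420 367 356 398 424 422 386 320 269 264 260 236 214 227 267 308 334 346 337 307 290 323 370 384
405 351 352 399 426 428 411 365 325 319 327 321 318 330 356 369 368 347 310 295 322 368 404 394
393 338 350 401 425 426 420 394 368 354 355 356 364 371 376 369 348 316 301 323 369 407 424 405
390 339 360 406 429 428 423 416 400 386 373 360 355 352 348 344 331 328 340 372 405 426 431 410
[339.09703356 130.0803126 ] [338.84261105 143.71582086]
```

```bash
python3 -c "
from plant import close_job
print(close_job())"
```

```text
the job is handed in; nothing more can be done
None
```

Both kits are made up in the order asked and the job is handed in at about 27 s; all five items stood in their places in the last images, the red carton was not touched, and the final judgement was not shown to me.

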